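Shim the rocking bench scale

TASK

The bench scale rocks because its front left foot has lost its rubber boot and hangs clear of the table. Push the green wedge along the table by its heel, thin end first, under that bare foot until it is snug and the rocking stops, then press down firmly on the front left corner of the weighing platform to check that the scale no longer tips. Only push and press: pick nothing up, do not shove the scale out of its place, leave the other things where they are, and let go at the end.

Things in the scene. Friction and masses are not known exactly. Their poses are not given: they have to be found in the camera images.
- scale: loose bench scale, about 1.6 kg (varies), sizes in mm: 230 (x) by 200 (y), standing level at first. Origin on the table plane under its middle, x to its back, y to its left, z up. Feet at x +-92, y +-78: three rubber-booted (24 dia, 24 high) and, front left, the bare one. Housing underside 24 above the table; display head 108 high along the back (x over 46)
- scale_bare_foot (a point): lowest point of the bare foot (scale x -92, y +78), a steel dome of 24 mm diameter, 6 mm above the table while the scale stands level; 2 N or more on the corner above rocks the scale about 3 degrees down onto it
- scale_press_point (a point): point on top of the steel weighing platform almost above the bare foot, 69 mm above the table: press here. The platform is 154 (x) by 194 mm; the point lies 26 mm in from its front edge and 25 mm from its left edge
- wedge: loose green levelling wedge, 0.12 kg, 120 mm long (x) by 44 wide (y), flat on the table left of the scale, its nose roughly towards the bare foot and 30 to 80 short of it. Origin at the middle of its underside, +x to the thin nose. It slides with under 1 N; once snug the push rises to 3 to 6 N, and beyond that the scale itself slides
- wedge_nose (a point): middle of the thin front edge (wedge x +60 mm), on the table. The nose is 1.5 mm thick; the ramp rises 1 in 10 from there to 11 mm at wedge x -35. It is 6 mm thick 45 mm behind the nose (wedge x +15): snug when the bare foot is there
- wedge_heel (a point): middle of the flat upright back face to push on (wedge x -60), 13 mm above the table. The heel is 26 mm high, 44 wide, 15 thick
- pliers: combination pliers with red handles, 54x157x12 mm, right of the scale; loose, leave it alone. Origin under its middle
- ptfe_roll: small white roll of thread tape lying flat, 51 mm across, 14 high, behind the wedge; loose, leave it alone. Origin under its middle
- coupling_32: grey plastic pipe coupling, 37x54x36 mm, at the left; loose, leave it alone. Origin under its middle
- tape_measure: yellow tape measure with its blade drawn out, 36x128x60 mm, at the front right; loose, leave it alone. Origin under its middle
- contactor: black and grey contactor (relay block), 70x45x78 mm, at the back left; loose, leave it alone. Origin under its middle
- white_box: small white carton, 67x68x104 mm, at the back right; loose, leave it alone. Origin under its middle
Not all that is in view belongs to the job. Of the things shaped like the wedge, the green one is meant.

How it is judged:
By the outcome, as a careful person would: the job done as asked, in the order asked, and still so for the second after the job is handed in, with the robot touching nothing.
It also fails if it takes over 45 s, if anything falls off the work surface, if the arm or the gripper's body presses on something with over 40 N, if the wrist force passes 120 N, or if a joint passes its speed limit or range.

ROBOT

A 6-joint arm with a two-finger parallel gripper is mounted at the origin on a cart in front of the work surface, level with it; the furniture and walls round the work are solid. World frame = base frame: x ahead of the robot, y to its left, z up, the work surface at z = 0. Lengths are in m, angles in rad, forces in N, time in s.
With the tool pointing down it reaches from about 0.275 to 0.825 m from the base axis. Payload 4.9 kg.
Tool frame: the origin (TCP) lies midway between the tips of the shut fingers; the grasp point (between the pads) lies 19 mm behind it (bot.grip_depth is the distance from the TCP to the grasp point, in m); z points along the fingers, y is the line along which they close (so a half turn about z gives the same grasp; the last joint's range is limited). The gripper opens to 85 mm and grips with 20 to 120 N. Pads are 22 mm wide; open, the fingers measure 114 mm over their backs; the gripper's body (76 mm by 85 mm) begins 54 mm behind the grasp point. The pads swing forward as they close: fully open they stand 13 mm farther back than shut.
Start: joints at [1.104, 0.326, -0.193, 1.052, 0, 1.437], TCP at [0.18, 0.52, 0.231] pointing down, gripper open.
Joint ranges: [-2.65, 2.65], [-0.97, 1.79], [-1.3, 1.35], [-1.93, 2.1], [-1.47, 1.37], [-3.14, 3.14]. Speed limits (rad/s): [2.57, 2.57, 3.14, 3.14, 3.14, 3.14].

INTERFACE

Orientations are given as a unit quaternion [w, x, y, z].
In Python, from cell import bot gives the robot as it stands. Calls block until the motion is done:
- bot.move_pose(position, orientation): joint-space move of the TCP to a pose.
- bot.move_linear(position, speed=0.15, rotation=None, until_force=None): straight line of the TCP; rotation=None keeps the orientation; speed is the mean speed in m/s. With until_force (N) it stops when the force on the tool has changed by that much, and returns True; else False.
- bot.goto_joints(angles): joint-space move.
- bot.set_gripper(opening, grasp_force=None): opening from 0.0 (shut) to 1.0 (fully open); grasp_force is the grip in N (None keeps the last); returns when the fingers have stopped.
- bot.wait(seconds).
- bot.solve_ik(position, orientation): joint angles nearest the present ones, or None.
- bot.camera(name): name is "scene" or "top" or "wrist"; returns the picture (400x640x3 uint8, red, green, blue); there is no depth.
- bot.calibration(name): a dict with "mtx" (3x3 intrinsics, pixels), "extrinsics" (4x4, takes a point from world to camera coordinates); the wrist camera has in their place "hand_eye" (4x4, takes a point from camera to tool coordinates, whose origin is the TCP and whose axes are the flange's). Camera axes: x right, y down, z forward; pixel columns grow to the right and rows downward; lengths in m; the calibration is good to about 2 mm. A picture is of the moment at which its call begins: read the wrist's pose just before it. calibration takes no time and is no camera call.
A pose or a line that the arm cannot do raises bot.PlanningError and nothing moves.
- bot.close_job(): hands the job in; it is judged then, once.
Trained networks look in the newest picture that a camera, given by its name, has taken for a name from the list of things; names that differ only in an ending like _2 or _b are one class to them, and where a whole thing is asked for, a point or a joint stands for the part that bears it (a point fixed in the world has none). Each returns a list of dicts, best first, with "confidence" (0 to 1); they miss things now and then, are a little off and sometimes report something else, mostly with a low value. They report only what shows in the picture. A call takes as long as a camera call. They do not tell look-alikes from the thing itself.
- bot.search_frame(camera, thing): "bbox" ([left, top, width, height] in pixels, round what is visible of it).
Readings, each from a call of its own:
- bot.read_clock(): time.
- bot.read_joint_positions(): joint angles.
- bot.read_joint_vel(): joint speeds.
- bot.read_joint_efforts(): joint torques, N m.
- bot.read_position(): TCP position.
- bot.read_tool_rot(): TCP orientation.
- bot.read_ft_force(): force on the tool from outside, world axes, zero at the start.
- bot.read_moment(): the same for the moment, N m.
- bot.read_gripper_width(): opening from 0.0 (shut) to 1.0 (fully open).
- bot.read_finger_force(): force on a finger pad.
Only numpy, scipy, OpenCV 4.12 (cv2) and the standard library are available. Lean on these libraries where they do the work, as an engineer would, in place of code of your own. Each camera call takes 0.05 s, during which the arm holds its last target. There are 200 camera calls.

## Working session

There is one attempt and no reset: what is moved stays moved. The work goes in short steps, each a Python script; the robot and the scene stay as the last script left them, time stands still between calls to the robot, and variables do not carry over. Pictures are saved under pics/ and viewed, at most 10 in all, crops included, and the job is handed in when it is done.

```bash
mkdir -p pics; python3 - <<'E'
from cell import bot
import cv2, numpy as np
np.set_printoptions(precision=4,suppress=True)
ims=[]
for c in ("scene","top"):
    im=bot.camera(c); cv2.imwrite(f"pics/{c}0.png",im[:,:,::-1])
    for t in ("wedge","scale","wedge_nose","wedge_heel","scale_press_point","scale_bare_foot"):
        print(c,t,[(np.round(d["bbox"]).tolist(),round(d["confidence"],2)) for d in bot.search_frame(c,t)][:4])
    k=bot.calibration(c); print(k["mtx"],k["extrinsics"])
print(bot.calibration("wrist"),bot.read_tool_rot(),bot.read_clock())
E
```

```text
scene wedge [([252.0, 204.0, 26.0, 27.0], 0.75), ([257.0, 180.0, 24.0, 23.0], 0.74)]
scene scale [([281.0, 184.0, 97.0, 78.0], 0.59)]
scene wedge_nose [([250.0, 207.0, 31.0, 25.0], 0.89), ([256.0, 184.0, 25.0, 17.0], 0.8)]
scene wedge_heel [([254.0, 210.0, 29.0, 21.0], 0.82), ([257.0, 183.0, 24.0, 21.0], 0.81)]
scene scale_press_point [([284.0, 183.0, 92.0, 76.0], 0.95)]
scene scale_bare_foot [([282.0, 187.0, 98.0, 74.0], 0.72)]
[[444.6832   0.     315.8811]
 [  0.     444.6832 208.1336]
 [  0.       0.       1.    ]] [[ 0.7522 -0.6589  0.0017 -0.4161]
 [-0.3522 -0.4043 -0.8441  0.239 ]
 [ 0.5569  0.6343 -0.5362  1.1887]
 [ 0.      0.      0.      1.    ]]
top wedge [([228.0, 209.0, 48.0, 18.0], 0.92), ([190.0, 158.0, 36.0, 49.0], 0.6)]
top scale [([291.0, 128.0, 83.0, 98.0], 0.91), ([228.0, 208.0, 50.0, 21.0], 0.28)]
top wedge_nose [([229.0, 212.0, 49.0, 17.0], 0.89), ([192.0, 159.0, 33.0, 45.0], 0.74)]
top wedge_heel [([229.0, 210.0, 47.0, 19.0], 0.89), ([189.0, 156.0, 34.0, 47.0], 0.88), ([155.0, 209.0, 28.0, 28.0], 0.64)]
top scale_press_point [([288.0, 129.0, 83.0, 96.0], 0.65), ([445.0, 146.0, 39.0, 30.0], 0.28)]
top scale_bare_foot [([294.0, 131.0, 79.0, 96.0], 0.86)]
[[378.7825   0.     317.2381]
 [  0.     378.7825 195.9914]
 [  0.       0.       1.    ]] [[ 0.0085 -0.9997  0.0214 -0.0578]
 [-0.9904 -0.0113 -0.1376  0.4898]
 [ 0.1378 -0.02   -0.9903  0.9606]
 [ 0.      0.      0.      1.    ]]
{'mtx': array([[318.5976,   0.    , 317.9809],
       [  0.    , 318.5976, 195.7176],
       [  0.    ,   0.    ,   1.    ]]), 'hand_eye': array([[-0.0001, -0.9569, -0.2904,  0.0739],
       [ 1.    , -0.0002,  0.0002,  0.0001],
       [-0.0002, -0.2904,  0.9569, -0.143 ],
       [ 0.    ,  0.    ,  0.    ,  1.    ]])} [-0.      0.1656  0.9862  0.    ] 0.7
```

View pics/scene0.png

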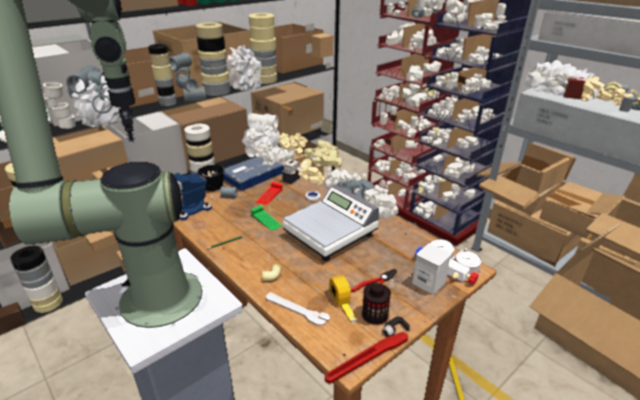

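View pics/top0.png

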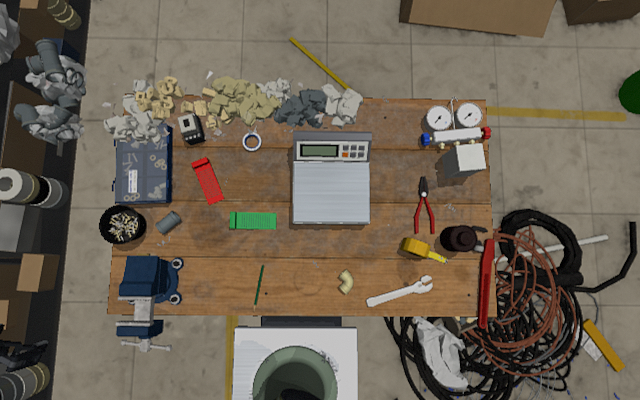

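The top view shows two wedges: a green one at about (252, 220) with its nose towards the scale's front left corner (293, 223), and a red one at (208, 180). The green one is the one meant, by colour and position. Next I take a closer look with the wrist camera.

```bash
cat > h.py <<'E'
from cell import bot
import cv2, numpy as np
from scipy.spatial.transform import Rotation as R
np.set_printoptions(precision=4,suppress=True)
def quat(yaw):  # tool down, tool x at heading yaw in world
    m=np.array([[np.cos(yaw),np.sin(yaw),0],[np.sin(yaw),-np.cos(yaw),0],[0,0,-1]])
    return R.from_matrix(m).as_quat(scalar_first=True)
def cam(name):  # K, T world->cam
    k=bot.calibration(name)
    if name!="wrist": return k["mtx"],k["extrinsics"]
    T=np.eye(4);T[:3,:3]=R.from_quat(bot.read_tool_rot(),scalar_first=True).as_matrix();T[:3,3]=bot.read_position()
    return k["mtx"],np.linalg.inv(T@k["hand_eye"])
def plane(K,T,px,z=0.):
    d=T[:3,:3].T@np.linalg.solve(K,[px[0],px[1],1.]);c=-T[:3,:3].T@T[:3,3]
    return c+d*(z-c[2])/d[2]
def proj(K,T,p):
    q=K@(T[:3,:3]@np.asarray(p,float)+T[:3,3]);return q[:2]/q[2]
def shot(fn):
    K,T=cam("wrist");im=bot.camera("wrist");cv2.imwrite(f"pics/{fn}.png",im[:,:,::-1]);np.savez(f"pics/{fn}.npz",K=K,T=T);return im,K,T
def green(im):
    h=cv2.cvtColor(im,cv2.COLOR_RGB2HSV);m=cv2.inRange(h,(50,110,50),(80,255,255))
    n,l,s,c=cv2.connectedComponentsWithStats(m);i=1+np.argmax(s[1:,4]);return l==i,s[i]
E
python3 - <<'E'
from h import *
K,T=cam("top")
for n,p,z in (("heel",(230,220),.01),("nose",(276,220),0),("scale FL top",(293,223),.065),("FR",(370,223),.065),("vise",(150,270),.1)): print(n,plane(K,T,p,z))
h=plane(K,T,(230,220),.01);n=plane(K,T,(276,220),0)
p0=bot.read_position();q0=bot.read_tool_rot()
bot.move_linear([p0[0],p0[1],.33],speed=.2)
y=(h[1]+n[1])/2-.03
for i,(dx,z) in enumerate(((-.07,.22),(-.07,.14))):
    bot.move_pose([n[0]+dx,y,z],quat(np.pi))
    im,K,T=shot(f"w{i}"); m,s=green(im); print(i,s,bot.read_position(),bot.read_clock())
    for t in ("wedge","scale_bare_foot","scale"):
        print(t,[(np.round(d["bbox"]).tolist(),round(d["confidence"],2)) for d in bot.search_frame("wrist",t)][:3])
a=cv2.imread("pics/w0.png");b=cv2.imread("pics/w1.png")
cv2.imwrite("pics/w01.png",np.vstack([a,b])[:, :][:800])
E
```

```text
heel [0.4267 0.1777 0.01  ]
nose [0.4287 0.0567 0.    ]
scale FL top [0.4168 0.0081 0.065 ]
FR [ 0.4187 -0.1863  0.065 ]
vise [0.3    0.3425 0.1   ]
0 [ 294  205  104   42 3652] [0.359  0.0877 0.2201] 3.1417
wedge [([290.0, 205.0, 110.0, 38.0], 0.89), ([409.0, 252.0, 34.0, 21.0], 0.57)]
scale_bare_foot [([51.0, 222.0, 209.0, 177.0], 0.91)]
scale [([53.0, 221.0, 207.0, 179.0], 0.66), ([502.0, 193.0, 65.0, 53.0], 0.62)]
1 [ 288  232  132   54 5567] [0.3594 0.0874 0.141 ] 3.7583
wedge [([287.0, 234.0, 135.0, 49.0], 0.89), ([482.0, 375.0, 28.0, 25.0], 0.7)]
scale_bare_foot [([1.0, 255.0, 242.0, 145.0], 0.88)]
scale [([0.0, 256.0, 245.0, 144.0], 0.84)]
```

View pics/w0.png

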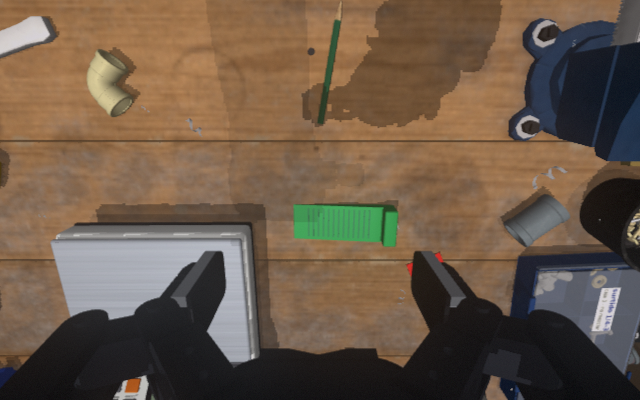

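View pics/w1.png

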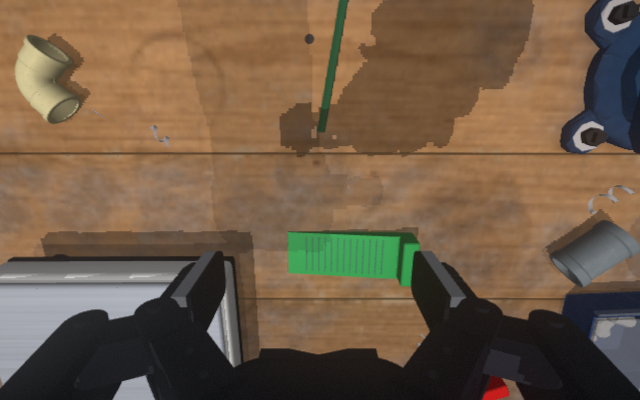

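Both wrist views show the green wedge: nose edge at (294, 205–240) in the first, heel at (397, 225). The scale platform's front edge runs from (53, 241) to (243, 238). The red look-alike only peeks in at (425, 263). Now I fit the wedge pose and look at an enlarged crop.

```bash
cat > fit.py <<'E'
from h import *
from scipy.optimize import minimize
prof=[(60,0),(60,1.5),(-35,11),(-45,11.9),(-45,26),(-60,26),(-60,0)]
def wpts(x,y,a):
    P=np.array([[u,v,w] for u,w in prof for v in(-22,22)])/1000
    c,s=np.cos(a),np.sin(a);return np.c_[x+c*P[:,0]-s*P[:,1],y+s*P[:,0]+c*P[:,1],P[:,2]]
def sil(K,T,p,shape):
    q=np.array([proj(K,T,w) for w in wpts(*p)]);m=np.zeros(shape,np.uint8)
    lo=np.r_[0:8];hi=np.r_[8:14]
    for i in (np.r_[0:8,12,13],np.r_[6:14]):
        cv2.fillConvexPoly(m,np.round(cv2.convexHull(q[i].astype(np.float32))*16).astype(np.int32),1,shift=4)
    return m>0
def fitw(views,p0):
    f=lambda p:sum((sil(K,T,p,m.shape)^m).sum() for m,K,T in views)
    return minimize(f,p0,method="Nelder-Mead",options=dict(initial_simplex=np.array([p0]*4)+np.vstack([np.zeros(3),np.diag([.008,.008,.08])]),xatol=1e-4,fatol=1))
def load(fn):
    d=np.load(f"pics/{fn}.npz");im=cv2.imread(f"pics/{fn}.png")[:,:,::-1];return im,d["K"],d["T"]
E
python3 - <<'E'
from fit import *
vs=[]
for fn in("w0","w1"):
    im,K,T=load(fn);m,_=green(im);vs.append((m,K,T));r=fitw([(m,K,T)],np.array([.428,.117,-1.57]));print(fn,r.x,r.fun,m.sum())
r=fitw(vs,r.x);print(r.x,r.fun)
im,K,T=load("w0")
c=im[195:375,40:410,::-1];cv2.imwrite("pics/c0.png",cv2.resize(c,None,fx=2.16,fy=2.16,interpolation=cv2.INTER_CUBIC))
E
```

```text
w0 [ 0.428   0.1168 -1.5521] 300.0 3652
w1 [ 0.4267  0.1165 -1.5696] 548.0 5567
[ 0.4271  0.1171 -1.5705] 864.0
```

View pics/c0.png

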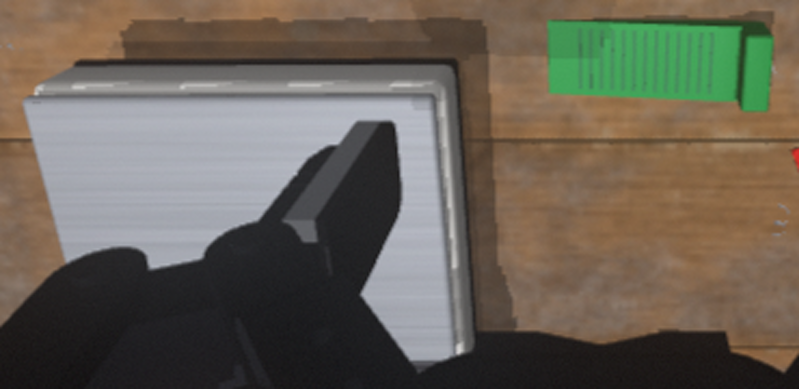

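The crop confirms the green wedge, with its thin nose at (549, 20–93) facing the scale and its heel at (756, 70). The platform's front edge runs from (25, 98) to (434, 96), and its left edge goes down to (453, 355). I compute the scale pose from these.

```bash
python3 - <<'E'
from fit import *
im,K,T=load("w0")
f=lambda u,v:plane(K,T,(40+u/2.16,195+v/2.16),.069)
FL,FR,BL=f(434,96),f(25,98),f(453,355)
print(FL,FR,BL,np.linalg.norm(FL-FR))
e=(FL-FR)[:2];print("scale yaw from front",np.degrees(np.arctan2(*e[::-1]))-90,"from left",np.degrees(np.arctan2(*(BL-FL)[1::-1])))
th=np.arctan2(e[1],e[0])-np.pi/2;c,s=np.cos(th),np.sin(th)
mid=(FL+FR)[:2]/2; FLc=mid+.097*np.array([-s,c])
pr=FLc+.026*np.array([c,s])-.025*np.array([-s,c]);print("press",pr)
# housing front-left bottom-ish corner check (crop 457,62 top rim?)
for z in(.024,.05,.06):print(z,plane(K,T,(40+457/2.16,195+62/2.16),z))
K2,T2=cam("top")
for n in((.428,.1168,-1.5521),(.4271,.1171,-1.5705)):
    x,y,a=n;print("nose",x+.06*np.cos(a),y+.06*np.sin(a))
q=quat(np.pi/2);print(bot.solve_ik([.43,.2,.012],q),bot.solve_ik([.43,.2,.012],quat(-np.pi/2)))
E
```

```text
[0.4204 0.0102 0.069 ] [ 0.4215 -0.1806  0.069 ] [0.5698 0.0098 0.069 ] 0.19074740631118609
scale yaw from front 0.3277266900082765 from left -0.14381300432871535
press [ 0.4465 -0.013 ]
0.024 [0.4215 0.0119 0.024 ]
0.05 [0.411  0.0177 0.05  ]
0.06 [0.407  0.0199 0.06  ]
nose 0.4291217142553329 0.0568104862736046
nose 0.4271177796074336 0.05710000263428706
[ 0.2795  0.4685 -0.651   0.4514  0.      1.8503] [ 0.2795  0.4685 -0.651   0.4514  0.     -1.2913]
```

Platform yaw is about 0 degrees, the bare foot is at about (0.4365, -0.007), the press point at (0.4465, -0.013), and the wedge heel at (0.4275, 0.177). I push along the line from heel to foot, with the closed fingers square to that line.

```bash
cat >> h.py <<'E'
foot=np.array([.4365,-.0072]); heel=np.array([.4278,.177])
u=(foot-heel)/np.linalg.norm(foot-heel)     # push direction
Q=quat(np.arctan2(-u[1],-u[0]))             # tool x opposite to the push
def at(s,z): return [*(foot-u*s),z]         # TCP s metres short of the foot
E
python3 - <<'E'
from h import *
print(np.degrees(np.arctan2(*u)), bot.read_clock())
bot.move_linear([.359,.087,.2]); bot.set_gripper(0.0)
s0=np.linalg.norm(foot-heel)
bot.move_pose(at(s0+.04,.12),Q); bot.move_linear(at(s0+.04,.008),speed=.12)
f0=np.array(bot.read_ft_force())
hit=bot.move_linear(at(.075+.011+.025,.008),speed=.05,until_force=5)
print(hit,bot.read_position(),np.array(bot.read_ft_force())-f0,bot.read_clock())
im,K,T=shot("p0")
E
```

```text
177.29585714687147 3.9083
False [0.4312 0.1037 0.008 ] [-0.6977  0.3103  0.0757] 10.3083
```

View pics/p0.png

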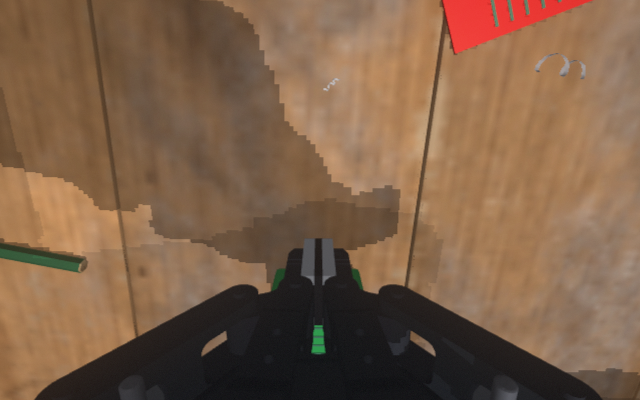

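The wrist view shows the heel's green ends showing equally on both sides of the fingers, at (278, 280) and (357, 280), so the push is centred. I continue slowly until the resistance rises.

```bash
python3 - <<'E'
from h import *
im=bot.camera("scene");cv2.imwrite("pics/s1.png",im[:,:,::-1])
f0=np.array(bot.read_ft_force()); s=.111
while s>.068:
    s-=.003; hit=bot.move_linear(at(s,.008),speed=.02,until_force=4)
    f=np.array(bot.read_ft_force()); print(hit,bot.read_position()[1],f-f0,f)
    if hit or abs(f@[*u,0])>3.6: break
print(bot.read_clock())
im=bot.camera("top");cv2.imwrite("pics/t1.png",cv2.resize(im[100:260,180:400,::-1],None,fx=3.5,fy=3.5,interpolation=cv2.INTER_CUBIC))
E
```

```text
False 0.10047124372258952 [ 0.4187 -0.9853 -0.1747] [ 0.3031 -0.7676  0.1344]
False 0.09743027104139707 [ 0.5121  0.4203 -0.7264] [ 0.3966  0.6381 -0.4172]
False 0.09447859084009567 [ 0.3167  0.1092 -0.6788] [ 0.2011  0.3269 -0.3696]
False 0.09148480409369723 [-0.225  -0.7182 -0.6539] [-0.3406 -0.5005 -0.3448]
False 0.08848672283826045 [-0.2292 -0.4391  0.0792] [-0.3447 -0.2213  0.3884]
False 0.08550241895637338 [ 0.1318 -0.3606 -0.3552] [ 0.0163 -0.1428 -0.046 ]
False 0.08248261273363815 [-0.2751  0.4321 -0.0917] [-0.3907  0.6499  0.2175]
False 0.07950660497314113 [ 0.201  -0.6035 -0.0148] [ 0.0855 -0.3857  0.2944]
False 0.07649169115261667 [-0.7984 -1.1415  0.116 ] [-0.914  -0.9237  0.4251]
True 0.07453298353009812 [-0.6014 -0.3549 -0.8073] [-0.7169 -0.1372 -0.4981]
13.3333
```

View pics/t1.png

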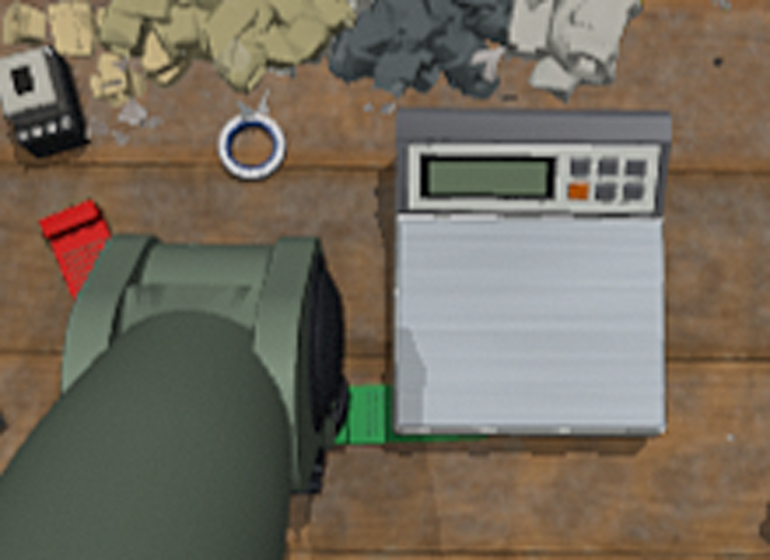

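The top view shows the scale unmoved, with platform edges at crop columns 395 and 664 as before. The wedge is under its front left corner and the nose reaches crop column 487, y of about -0.05, which matches the snug position. The push hit 4 N there. I give one confirming push, then back off and press.

```bash
python3 - <<'E'
from h import *
p=np.array(bot.read_position()); s=-(p[:2]-foot)@u
bot.move_linear(at(s+.002,.008),speed=.03)
hit=bot.move_linear(at(s-.006,.008),speed=.01,until_force=4)
print("repush",hit,p,bot.read_position(),bot.read_ft_force())
s=-(np.array(bot.read_position())[:2]-foot)@u
bot.move_linear(at(s+.04,.008)); bot.move_linear(at(s+.04,.13),speed=.2)
im=bot.camera("top");cv2.imwrite("pics/t2.png",im[:,:,::-1])
P=[.4465,-.013]
bot.move_pose([*P,.10],Q)
print(bot.move_linear([*P,.060],speed=.02,until_force=3),bot.read_position(),bot.read_ft_force())
print(bot.move_linear([*P,.055],speed=.01,until_force=20),bot.read_position(),bot.read_ft_force(),bot.read_clock())
E
```

```text
repush True [0.432  0.0746 0.0077] [0.4323 0.0744 0.0078] [ 0.4161 -0.1154  0.1727]
True [ 0.4465 -0.013   0.069 ] [-0.4635  0.3209  6.6314]
True [ 0.4465 -0.013   0.069 ] [-1.4214  0.2503  8.4977] 17.7333
```

The repush stopped at the same place, so the wedge is snug. Under the press the platform stayed at z = 0.069. I now do a firm, held press in small steps.

```bash
python3 - <<'E'
from h import *
P=[.4465,-.013]; z=.0688
for i in range(14):
    z-=.0005; hit=bot.move_linear([*P,z],speed=.01,until_force=25)
    f=bot.read_ft_force(); print(round(z,4),hit,bot.read_position()[2],f[2])
    if f[2]>22: break
bot.wait(.7); print(bot.read_position(),bot.read_ft_force())
bot.move_linear([*P,.14],speed=.1)
bot.move_pose([.33,.12,.25],quat(np.pi))
im,K,T=shot("e0")
t=bot.camera("top"); print(bot.read_ft_force(),bot.read_clock())
c=cv2.resize(t[100:260,180:400,::-1],None,fx=2.5,fy=2.5,interpolation=cv2.INTER_CUBIC)
w=cv2.resize(im[150:310,20:240+180,::-1],(550,220))
cv2.imwrite("pics/e1.png",np.vstack([c,w]))
E
```

```text
0.0683 False 0.0689537582184285 10.448167006697961
0.0678 False 0.06885281101807658 15.896012982491339
0.0673 False 0.06875854615295515 20.43661550555775
0.0668 False 0.06867581505008433 25.009712128273865
[ 0.4465 -0.0129  0.0687] [-7.582   1.9514 25.8794]
[ 0.5002 -0.0441  1.1328] 21.5167
```

View pics/e1.png

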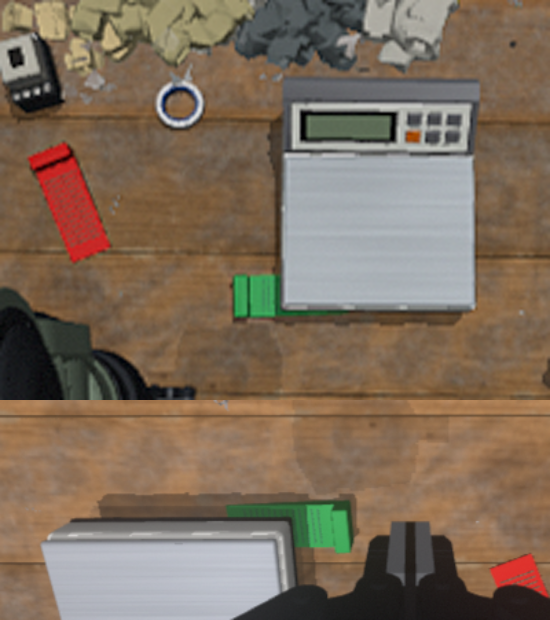

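The scale is where it was, with the wedge under its front left corner. The platform sank only about 0.3 mm under a held 25 N, and the gripper is clear of everything, so I hand it in.

```bash
python3 -c "
from cell import bot
bot.wait(.3);print(bot.close_job())"
```

```text
the job is handed in; nothing more can be done
None
```

The green wedge is snug under the bare foot: a second 4 N push moved it no further. A held 25 N press on the front left corner sank the platform only about 0.3 mm. The scale and the other things in view stayed in place, the arm is clear, and the job was handed in at about 22 s; no verdict came back.

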